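Jack a drooping vacuum spool level and hold it

ROBOT

A 7-joint arm with a two-finger parallel gripper is mounted at the origin on the work surface. World frame = base frame: x ahead of the robot, y to its left, z up, the work surface at z = 0. Lengths are in mm, angles in rad, forces in N, time in s.
With the tool pointing down it reaches from about 400 to 875 mm from the base axis. Payload 4.4 kg.
Tool frame: the origin (TCP) lies at the very end of the fingers, on their centre line; the grasp point (between the pads) lies 19 mm behind it; z points along the fingers, y is the line along which they close (so a half turn about z gives the same grasp; the last joint's range is limited). The gripper opens to 85 mm and grips with 20 to 120 N. Pads are 22 mm wide; open, the fingers measure 114 mm over their backs; the gripper's body (76 mm by 85 mm) begins 54 mm behind the grasp point. The pads swing forward as they close: fully open they stand 13 mm farther back than shut.
Start: joints at [-0.066, 0.628, 0.038, 1.517, -0.027, 0.996, -0.02], TCP at [650.014, 0.027, 231.313] pointing down, gripper open.
Joint ranges: [-3.06, 3.06], [-0.37, 2.12], [-1.25, 1.32], [0.18, 2.47], [-1.1, 4.24], [0.23, 1.98], [-2.94, 2.94]. Speed limits (rad/s): [2.57, 2.57, 3.14, 3.14, 3.14, 3.14, 3.14].

INTERFACE

Orientations are given as [roll, pitch, yaw] about the fixed x, y, z axes, in that order (R = Rz(yaw) Ry(pitch) Rx(roll)).
In Python, from cell import read_state, get_image, camera_params, finish_job gives the robot as it stands.
- The arm moves only by the tool arm_command, never from a script. Its argument "deltas" is a list of rows, each an object of numbers: "dx", "dy", "dz": the shift along the world's x, y, z in m; "yaw": the turn about the world's z in degrees; "jaw": the opening, from 0 (shut) to 1 (fully open). A call has 1 to 20 rows; each row is the pose to reach, as a shift and turn from the pose commanded when the call began; what a row does not reach only later rows make up. A row lasts 1/10 s, in which the tool goes at most 50 mm and 8.59 degrees, less where a joint would pass 70% of its speed; a pose out of reach is approached as far as the arm can. A call with a gripper value outside its range is refused whole. The fingers move at their own pace and stop on an object; the grip force is fixed at half the most. Time passes only in rows, so rows that repeat a pose let the fingers close. It gives the time, the measured TCP pose, the force, the opening and the grip force at its end, in the units of the state.
- read_state(): the state, without advancing time (a new reading comes with each control period).
- get_image(name): name is "scene" or "side" or "wrist"; returns (picture, depth): 384x512x3 uint8, red, green, blue; 384x512 float32, mm along the optical axis (not along the pixel's ray), 0 where there is no reading.
- camera_params(name): a dict with "camera_matrix" (3x3 intrinsics, pixels), "k1" (the pictures are not rectified: a ray, as slopes to the right and down, at radius r is drawn at 1 + k1 r^2 times it, then the intrinsics apply), "extrinsics" (4x4, takes a point from camera to world coordinates). Camera axes: x right, y down, z forward; pixel columns grow to the right and rows downward; lengths in mm; the calibration is good to about 2 mm. A picture is of the moment at which its call begins: read the wrist's pose just before it. camera_params takes no time and is no camera call; for the wrist camera it gives the pose at the moment of the call.
- finish_job(): hands the job in; it is judged then, once.
The state is a dict: "clock": time; "qpos": joint angles; "qd": joint speeds; "tau": joint torques, N m; "eef_pos": TCP position; "tool_rot": TCP orientation; "force": force on the tool from outside, world axes, zero at the start; "torque": the same for the moment, N m; "width": finger opening in mm; "gripper_force": force on a finger pad.
Only numpy, scipy, OpenCV 4.12 (cv2) and the standard library are available. Lean on these libraries where they do the work, as an engineer would, in place of code of your own. Each camera call takes 0.05 s, during which the arm holds its last target. There are 200 camera calls.

TASK

The free end of the hinged vacuum spool droops below the fixed inlet flange. Set the lever jack on the bench with its saddle centred under the lift pad of the spool's collar, then press the jack handle all the way down so that the saddle lifts the spool level with the inlet, and finish still holding the handle down so that a colleague can fit the clamp. Lift with the jack only, keeping the hand off the line, and leave the clamp ring and the two bolts where they lie.

Things in the scene. Friction and masses are not known exactly. Their poses are not given: they have to be found in the camera images.
- line: Stainless vacuum line (tube 53 mm across, axis 195 mm above the bench), fixed. Origin on the bench straight below the lift pad; +x along the line to its far end, +y left, z up. Inlet elbow with a foot 110 mm across at x = -150 mm, bellows hinge at x = 200, stand (foot 100 x 120 mm) at x = 285. The jack goes in from the free +y side; a gauge head sticks out on the -y side at x = 115.
- spool: The spool, about 1.25 kg (unknown to 30 %), origin on its level hinge in the bellows, +x along the tube to the far end. It droops 0.055 rad at rest; level = same tilt as the line; 0.02 rad further up is its stop. 200 mm from the hinge an aluminium collar marks the lift point: a band 36 mm wide, 63 mm across, with side ears, a hexagonal steel nut on top (23 mm across) and the square lift pad below.
- spool_face (a point): Centre of the spool's free flange face (flange 75 mm across, 8 mm thick), at the end nearer the robot; 15.7 mm below the inlet's axis while it droops.
- port_face (a point): Centre of the face of the fixed inlet flange (75 mm across), 8 mm from the spool's free flange; the height the spool must come to (195 mm).
- lift_pad (a point): Centre of the flat underside of the lift pad, a plate 44 x 44 mm under the spool's only collar, straight below the collar's nut, 44.5 mm below the tube's axis; 139.5 mm above the bench while the spool droops, 150.5 mm when it is level.
- jack: Lever jack loose on the bench, about 0.9 kg: aluminium base plate 245 x 80 x 10 mm (x = +40 to -205 mm), ram with saddle at one end, handle with black rubber grip over the other. Origin on the underside below the saddle; handle to -x, z up. Slide it, or lift it a few mm by its fork (its weight centres 36 mm nearer the saddle). It starts on the line's +y side, handle away from the line.
- jack_saddle (a point): Centre of the flat top of the saddle, a disc 40 mm across; 125 mm above the bench with the handle up, 151 mm with the handle fully down, so a full stroke just brings the pad level.
- jack_fork (a point): Where to grip and move the jack: centre of the upright steel guide fork, fixed to the base at jack x = -100 mm, this point 100 mm above the bench. The fork is 34 mm wide along the jack's y (grip it across this), 24 mm along x, its top 122 mm above the bench (do not grip much lower); the handle runs through it along x.
- handle_grip (a point): Centre of the handle's rubber grip, a round bar 24 mm across, 62 mm long, lying along the handle, 135 mm from the pivot. The pivot is at jack x = -50 mm, 85 mm above the bench, its axis along the jack's y. The grip's centre is 120 mm above the bench with the handle up, 50 mm fully down, both at jack x = -180 mm (-185 mm half way).
- jack_handle (a joint): Handle angle (rad): 0 = up at its stop, 0.52 = fully down at its stop (the grip 15 degrees above level, then 15 degrees below). A spring returns it (2 to 4 N at the grip); with the spool's weight about 8 N at the grip. There is no latch: let go, and handle and spool go back.
- clamp_ring: Ribbed aluminium clamp ring, 105 mm across, 22 mm high, lying flat on the bench beyond the line on the -y side. Origin at the centre of its underside. Not to be disturbed.
- bolt_a: Polished steel hex bolt with its nut on, 68 mm long, 19 mm across, lying on the bench on the -y side of the line. Origin below its middle. Not to be disturbed.
- bolt_b: A second bolt like it, close by. Not to be disturbed.

How it is judged (in metres and radians):
On the way, in this order (a step that is already met when the one before it is completed fails the run):
1. the jack stands at rest on the bench, handle up, with its saddle centred under the lift pad (12 mm) (horizontal distance between jack_saddle and lift_pad below 0.012 m and value of joint jack_handle below 0.08 rad and height (world z) of jack below 0.002 m and angle between jack's own z axis and vertical below 0.03 rad and linear speed of jack below 0.02 m/s), for 0.2 s.
2. the handle goes down and the saddle takes the weight of the spool on the pad (contact force between jack and spool above 3 N and value of joint jack_handle above 0.2 rad), for 0.1 s.
At the end, for the whole second after the job is handed in: The robot still holds the handle down (past 0.45 of 0.52 rad); the jack stands flat, its saddle within 14 mm of the pad centre and carrying the spool (over 3 N); the free flange is within 3 mm of the inlet's height and still; the robot does not touch the line (z of spool_face in the frame of port_face between -0.003 and 0.003 m and value of joint jack_handle above 0.45 rad and horizontal distance between jack_saddle and lift_pad below 0.014 m and contact force between jack and spool above 3 N and contact force between any of the fingers, the arm and jack above 1.5 N and contact force between each of the fingers, the arm and line below 0.5 N and angle between jack's own z axis and vertical below 0.03 rad and height (world z) of jack below 0.003 m and linear speed of jack below 0.02 m/s and angular speed of spool below 0.05 rad/s); the arm keeps its last pose, push and grip.
It fails at once if a bystander (clamp ring or bolt) is moved by more than 15 mm (distance of any of clamp_ring, bolt_a, bolt_b from where it was at the start of the episode above 0.015 m).
It fails at once if the robot pushes or lifts the line itself (contact force between any of the fingers, the arm and line above 5 N).
It also fails if it takes over 48 s, if anything falls off the work surface, if the arm or the gripper's body presses on something with over 40 N, if the wrist force passes 120 N, or if a joint passes its speed limit or range.

## Working session

There is one attempt and no reset: what is moved stays moved. The work goes in short steps, Python scripts to look and compute and a tool call to move; the robot and the scene stay as the last step left them, time stands still between calls to the robot, and variables do not carry over. Pictures are saved under pics/ and viewed, at most 10 in all, crops included, and the job is handed in when it is done.

Besides the shell and the picture viewer there is one more tool, called as a command line: name --argument value ..., lists and objects as JSON in quotes. arm_command: Moves the arm, as the interface text tells. Its arguments: {"type":"object","properties":{"deltas":{"type":"array"}},"required":["deltas"]}

```bash
mkdir -p pics
cat > h.py <<'E'
import numpy as np, cv2
from cell import *
def world(name,dep,P=None):
    P=P or camera_params(name); K=np.array(P["camera_matrix"]);E=np.array(P["extrinsics"])
    h,w=dep.shape; u,v=np.meshgrid(np.arange(w),np.arange(h))
    pts=np.stack([u,v],-1).reshape(-1,1,2).astype(float)
    n=cv2.undistortPoints(pts,K,np.array([P["k1"],0,0,0.])).reshape(h,w,2)
    X=np.dstack([n[...,0]*dep,n[...,1]*dep,dep])
    W=X@E[:3,:3].T+E[:3,3]; W[dep<=0]=np.nan
    return W
E
python3 - <<'E'
from h import *
print(read_state())
for n in ("scene","side"):
    p,d=get_image(n); np.savez(n+"0",p=p,W=world(n,d)); cv2.imwrite(f"pics/{n}0.png",cv2.resize(p[...,::-1],(768,576)))
    print(camera_params(n)["extrinsics"])
E
```

```text
{'clock': 0.0, 'qpos': array([-0.06578246,  0.62934886,  0.03845755,  1.51835987, -0.02704885,
        0.99629347, -0.01997697]), 'qd': array([-0.00096071, -0.00074308, -0.00056026,  0.0011878 , -0.00025045,
       -0.00010926, -0.00177787]), 'tau': array([-1.11932164e-03, -5.63405585e+01,  1.22606792e+00, -1.93450052e+01,
        1.09587883e-02,  1.05136272e-02, -8.84369996e-06]), 'eef_pos': array([6.49380483e+02, 2.29556568e-02, 2.30390190e+02]), 'tool_rot': array([-3.13970107e+00, -6.88120982e-06,  1.57076279e+00]), 'force': array([-0.12704351,  0.20169583,  0.4218708 ]), 'torque': array([ 0.03301361, -0.06041616, -0.03970597]), 'gripper_force': 0.0, 'width': 85.38404089656136}
[[-3.80230335e-02  8.41986191e-01 -5.38157508e-01  1.16719453e+03]
 [ 9.99220630e-01  2.63229564e-02 -2.94148710e-02 -2.90025406e+01]
 [-1.06010185e-02 -5.38856527e-01 -8.42330851e-01  9.68366865e+02]
 [ 0.00000000e+00  0.00000000e+00  0.00000000e+00  1.00000000e+00]]
[[ 7.63699034e-01 -3.53190019e-01  5.40389300e-01  3.84128198e+01]
 [-6.45331739e-01 -4.40517304e-01  6.24092502e-01 -7.18108715e+02]
 [ 1.76275948e-02 -8.25349208e-01 -5.64347369e-01  7.38846366e+02]
 [ 0.00000000e+00  0.00000000e+00  0.00000000e+00  1.00000000e+00]]
```

View pics/scene0.png

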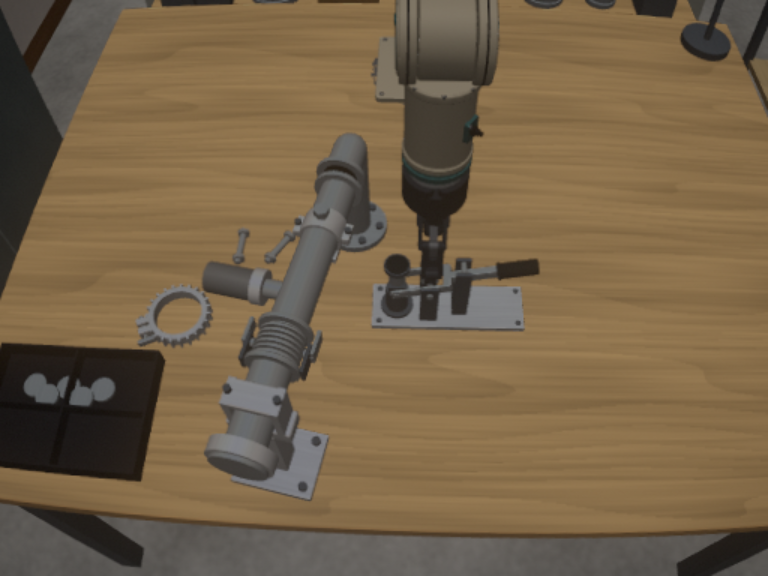

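View pics/side0.png

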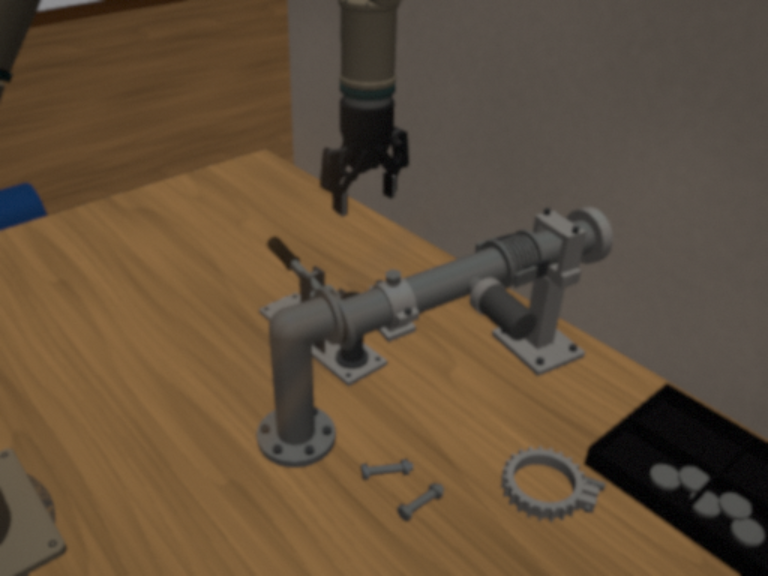

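The scene view shows the line running from the elbow (foot at (360,225)) to the stand (280,460), with the collar nut at (321,212). The jack plate spans (372–524, 285–330), its saddle is at (397,265) and its grip at (518,268). In the side view the nut is at (393,277) and the bolts and ring are on the near side.

Run:
```python
from h import *
from scipy.optimize import least_squares
S=np.load("scene0.npz");D=np.load("side0.npz");W=S["W"];V=D["W"]
f=lambda A,u,v:A[int(v/1.5),int(u/1.5)].round(1)
for n,u,v in [("nut",321,212),("elbowtop",350,145),("tube",300,270),("standblk",250,395),("saddle",397,263),("grip",518,268),("fork",462,266),("foot",370,225)]: print(n,f(W,u,v))
for n,u,v in [("nut",393,275),("tube",450,280),("collar",400,295),("saddle",352,330),("pad",395,328)]: print("side",n,f(V,u,v))
a=f(W,321,212)[:2].astype(float);b=f(W,250,395)[:2].astype(float)
d=(b-a)/np.linalg.norm(b-a);nrm=np.array([-d[1],d[0]])
for nm,A in (("scene",W),("side",V),("both",None)):
    P=np.vstack([W.reshape(-1,3),V.reshape(-1,3)]) if A is None else A.reshape(-1,3)
    P=P[np.isfinite(P).all(1)]
    t=(P[:,:2]-a)@d;s=(P[:,:2]-a)@nrm
    Q=P[(t>25)&(t<150)&(abs(s)<50)&(P[:,2]>175)&(P[:,2]<230)&((t<85)|(abs(s)<15))]
    def r(p):
        o=np.array([a[0]+p[0]*nrm[0],a[1]+p[0]*nrm[1],p[1]]);th=np.arctan2(d[1],d[0])+p[2]
        k=np.array([np.cos(th)*np.cos(p[3]),np.sin(th)*np.cos(p[3]),np.sin(p[3])])
        return np.linalg.norm(np.cross(Q-o,k),axis=1)-26.5
    q=least_squares(r,[0,184,0,.055],loss="soft_l1").x
    th=np.arctan2(d[1],d[0])+q[2]
    print(nm,len(Q),"axis pt at nut",a+q[0]*nrm,q[1],"yaw",np.degrees(th),"tilt",q[3],abs(r(q)).mean())
# nut top points
for nm,A in (("scene",W),("side",V)):
    P=A.reshape(-1,3);P=P[np.isfinite(P).all(1)]
    k=(np.linalg.norm(P[:,:2]-a,axis=1)<30)
    Z=P[k];zt=np.percentile(Z[:,2],99);N=Z[Z[:,2]>zt-4];print(nm,"nut",len(N),N.mean(0),zt)
# jack
P=W.reshape(-1,3);P=P[np.isfinite(P).all(1)]
px=S["p"].reshape(-1,3)[np.isfinite(W.reshape(-1,3)).all(1)]
k=(P[:,2]>6)&(P[:,2]<14)&(P[:,1]>-80)&(P[:,1]<250)&(P[:,0]>500)&(P[:,0]<800)
m=np.zeros(len(P),bool)
B=P[k];print("base",len(B),B.min(0),B.max(0),cv2.minAreaRect(B[:,:2].astype(np.float32)))
```

```text
nut [ 578.5 -148.   231.9]
elbowtop [ 437.2 -119.3  218.9]
tube [ 665.4 -169.4  216.5]
standblk [ 852.5 -208.3  233.3]
saddle [591.2 -44.8 131.7]
grip [592.7 134.6 130.7]
fork [583.7  53.7 117.5]
foot [437.8 -95.9  21.2]
side nut [ 572.6 -149.6  226.3]
side tube [ 646.6 -183.2  205.9]
side collar [ 568.1 -167.4  207. ]
side saddle [ 486.5 -169.2  188.8]
side pad [ 567.8 -162.3  150.1]
scene 1028 axis pt at nut [ 577.89761618 -150.73720011] 185.3061545879771 yaw -11.083989109903662 tilt 0.05366194975905479 0.8370496144624294
side 892 axis pt at nut [ 577.86570627 -150.88219707] 181.84878036510452 yaw -11.243422936855831 tilt 0.055323018647955705 0.9745541139072312
both 1920 axis pt at nut [ 577.90600441 -150.69908444] 183.9657478461073 yaw -10.723451668636498 tilt 0.05663825727624117 1.4027044908330453
scene nut 72 [ 572.45465541 -149.00793955  231.50926474] 232.92237894551812
side nut 63 [ 570.00258255 -151.25645013  227.89174554] 228.86965931767963
base 1829 [517.85541269 -79.93083368   6.02157331] [784.1280656  211.06310199  13.98518373] ((652.1537475585938, 67.60002899169922), (259.2054443359375, 292.3520202636719), 1.867810845375061)
```

```bash
cat > jack.py <<'E'
from h import *
def jack(img,W,box=(500,700,-260,230)):
    hsv=cv2.cvtColor(img,cv2.COLOR_RGB2HSV); fin=np.isfinite(W).all(2)
    b=fin&(W[...,0]>box[0])&(W[...,0]<box[1])&(W[...,1]>box[2])&(W[...,1]<box[3])
    m=b&(hsv[...,1]<70)&(W[...,2]>3)&(W[...,2]<20)
    m=cv2.morphologyEx(m.astype(np.uint8),cv2.MORPH_OPEN,np.ones((3,3)))
    n,l,st,c=cv2.connectedComponentsWithStats(m)
    i=1+np.argmax(st[1:,4]);print("plate px",st[i],"rect",cv2.minAreaRect(W[l==i][:,:2].astype(np.float32)),"z",np.median(W[l==i][:,2]))
    return b,hsv
E
python3 - <<'E'
from jack import *
for n in ("scene","side"):
    D=np.load(n+"0.npz");W=D["W"];b,h=jack(D["p"],W)
    for nm,x,y,r,lo,hi in (("saddle",590,-45,32,118,136),("grip",592,134,45,110,145),("fork",584,54,25,112,130)):
        k=b&(np.hypot(W[...,0]-x,W[...,1]-y)<r)&(W[...,2]>lo)&(W[...,2]<hi)
        Q=W[k]
        if len(Q)>5: print(n,nm,len(Q),Q.mean(0).round(1),Q.min(0).round(1),Q.max(0).round(1),cv2.minAreaRect(Q[:,:2].astype(np.float32)))
E
```

```text
plate px [ 248  189  101   32 2084] rect ((589.5192260742188, 38.48847198486328), (83.43600463867188, 244.04043579101562), 0.17641648650169373) z 10.870895372836344
scene saddle 238 [591.5 -43.3 125.5] [569.1 -62.7 118.3] [609.9 -24.6 131.7] ((589.5545654296875, -43.684814453125), (40.85470199584961, 37.86056900024414), 1.3853113651275635)
scene grip 356 [592.4 129.6 126.8] [576.5  89.3 110.1] [603.  168.2 142. ] ((590.046142578125, 128.687255859375), (78.77986907958984, 26.508459091186523), 89.1759033203125)
scene fork 141 [590.6  57.7 119.6] [572.7  44.5 112. ] [606.9  79.  126.1] ((589.8499755859375, 61.754791259765625), (34.374725341796875, 34.19926834106445), 89.88655853271484)
plate px [208 229  49  26 683] rect ((588.91259765625, -32.76021194458008), (108.18107604980469, 83.48080444335938), 89.4913558959961) z 7.981269109248501
side saddle 43 [591.2 -33.1 122.6] [576.1 -40.8 120.1] [605.5 -23.  124.6] ((591.535888671875, -31.539533615112305), (16.589757919311523, 30.68807029724121), 80.44975280761719)
side grip 230 [582.8 127.2 123.2] [573.1  89.6 110.5] [600.8 163.2 137.3] ((587.1533203125, 126.38716125488281), (73.58031463623047, 27.594894409179688), 89.4086685180664)
side fork 87 [585.7  53.7 117.2] [568.8  40.5 112.1] [605.1  71.8 122.5] ((586.5064086914062, 56.212589263916016), (34.75543975830078, 30.992462158203125), 5.347520351409912)
```

arm_command --deltas '[{"dx":-0.03,"dy":0.02,"dz":0.03},{"dx":-0.06,"dy":0.04,"dz":0.06},{"dx":-0.06,"dy":0.05,"dz":0.09},{"dx":-0.06,"dy":0.05,"dz":0.12},{"dx":-0.06,"dy":0.05,"dz":0.12},{"dx":-0.06,"dy":0.05,"dz":0.12},{"dx":-0.06,"dy":0.05,"dz":0.12}]'

```text
invalid input at $.deltas[0]: expected keys dx, dy, dz, yaw, jaw
```

Run:
```python
from jack import *
print(read_state()["eef_pos"])
P=camera_params("wrist");p,d=get_image("wrist"); W=world("wrist",d,P);np.savez("wrist0",p=p,W=W);jack(p,W)
cv2.imwrite("pics/wrist0.png",p[...,::-1]);print(np.array(P["extrinsics"]).round(2))
p,d=get_image("scene"); W=world("scene",d);np.savez("scene1",p=p,W=W);jack(p,W)
```

```text
[6.49444118e+02 1.59267953e-02 2.30502444e+02]
plate px [ 190   13   52  211 6406] rect ((600.797607421875, 38.240882873535156), (53.5019645690918, 244.3041534423828), 0.4898565709590912) z 10.574356947558755
[[ 1.0000e+00  0.0000e+00 -0.0000e+00  6.4868e+02]
 [-0.0000e+00 -9.6000e-01 -2.9000e-01  7.3440e+01]
 [-0.0000e+00  2.9000e-01 -9.6000e-01  3.7357e+02]
 [ 0.0000e+00  0.0000e+00  0.0000e+00  1.0000e+00]]
plate px [ 248  189  101   32 2071] rect ((590.5621948242188, 38.516624450683594), (243.84458923339844, 85.01939392089844), 89.92513275146484) z 10.869208770451792
```

View pics/wrist0.png

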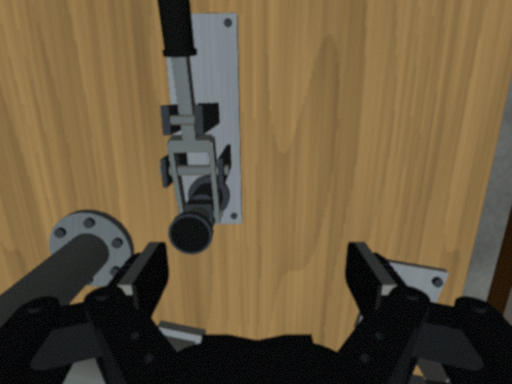

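The wrist view shows the jack from above, with the saddle at (192,232), the fork at (190,120) and the grip at (178,25). The lift pad edge shows at (183,333), left of the hand.

arm_command --deltas '[{"dx":-0.03,"dy":0.02,"dz":0.03,"yaw":0,"jaw":1},{"dx":-0.06,"dy":0.04,"dz":0.06,"yaw":0,"jaw":1},{"dx":-0.06,"dy":0.04,"dz":0.09,"yaw":0,"jaw":1},{"dx":-0.06,"dy":0.04,"dz":0.1,"yaw":0,"jaw":1},{"dx":-0.06,"dy":0.04,"dz":0.1,"yaw":0,"jaw":1},{"dx":-0.06,"dy":0.04,"dz":0.1,"yaw":0,"jaw":1}]'

```text
clock: 0.8
eef_pos: [589.8, 39.4, 330.0]
tool_rot: [-3.14, 0.0, 1.57]
force: [0.2, -0.1, -0.7]
width: 85.4
gripper_force: 0.0
```

Run:
```python
from jack import *
print(read_state()["eef_pos"],read_state()["tool_rot"])
P=camera_params("wrist");p,d=get_image("wrist"); W=world("wrist",d,P);np.savez("wrist1",p=p,W=W);jack(p,W)
cv2.imwrite("pics/wrist1.png",p[...,::-1])
for nm,x,y,r,lo,hi in (("saddle",589,-44,30,118,130),("fork",589,56,25,114,130),("grip",589,136,40,110,145)):
    k=(np.hypot(W[...,0]-x,W[...,1]-y)<r)&(W[...,2]>lo)&(W[...,2]<hi);Q=W[k]
    if len(Q)>5:print(nm,len(Q),cv2.minAreaRect(Q[:,:2].astype(np.float32)),Q[:,2].mean())
```

```text
[589.76483108  39.38308127 330.04595315] [-3.13995778e+00  4.51810765e-04  1.56986359e+00]
plate px [ 261   62   23  113 1712] rect ((610.8931274414062, 78.11041259765625), (32.625160217285156, 163.5640869140625), 0.36863577365875244) z 10.599411294956695
saddle 780 ((588.1284790039062, -43.751853942871094), (39.068851470947266, 39.41059112548828), 2.5793068408966064) 125.20660333711267
fork 382 ((587.052978515625, 61.73716354370117), (33.55440902709961, 36.543209075927734), 0.23329852521419525) 121.72860436994344
grip 1474 ((587.373779296875, 131.84054565429688), (69.79855346679688, 26.316387176513672), 89.17977905273438) 128.9553171389814
```

View pics/wrist1.png

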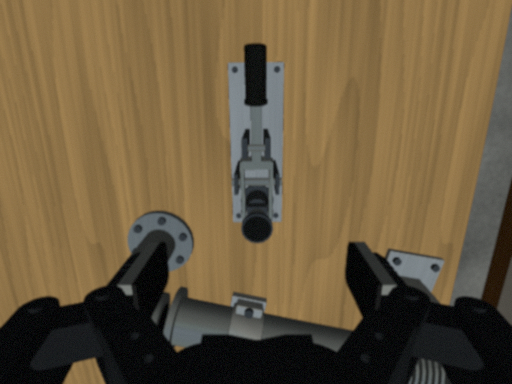

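The wrist view shows the saddle at (257,226), the fork at (257,170), and the collar's side plate at (249,300) just above the hand.

Run:
```python
from h import *
D=np.load("wrist1.npz");W=D["W"];p=D["p"]
for v in range(290,322,3): print(v,[tuple(W[v,u].round(0).astype(int)) for u in range(226,274,6)])
# elbow foot
S=np.load("scene1.npz")
th=np.radians(-11.15);d=np.array([np.cos(th),np.sin(th)]);n=np.array([-d[1],d[0]]);a=np.array([577.9,-150.8])
for nm,W in (("wrist",W),("scene",S["W"]),("side",np.load("side0.npz")["W"])):
    Q=W[np.isfinite(W).all(2)]
    t=(Q[:,:2]-a)@d;s=(Q[:,:2]-a)@n
    k=(abs(t)<45)&(abs(s)<50)
    for lab,kk in (("padlevel",k&(Q[:,2]>130)&(Q[:,2]<150)),("ears",k&(abs(s)>33)&(Q[:,2]>170)),("collar top",k&(abs(s)<22)&(Q[:,2]>184+np.sqrt(np.maximum(29.5**2-s**2,0)))),("foot",(abs(t+155)<80)&(abs(s)<80)&(Q[:,2]>4)&(Q[:,2]<25))):
        if kk.sum()>4: print(nm,lab,kk.sum(),"t",np.percentile(t[kk],[2,50,98]).round(1),"s",np.percentile(s[kk],[2,50,98]).round(1),"z",np.percentile(Q[kk,2],[2,50,98]).round(1))
```

```text
290 [(np.int64(532), np.int64(-223), np.int64(0)), (np.int64(543), np.int64(-223), np.int64(1)), (np.int64(554), np.int64(-222), np.int64(1)), (np.int64(565), np.int64(-223), np.int64(0)), (np.int64(576), np.int64(-222), np.int64(1)), (np.int64(587), np.int64(-222), np.int64(1)), (np.int64(597), np.int64(-223), np.int64(0)), (np.int64(608), np.int64(-223), np.int64(-1))]
293 [(np.int64(532), np.int64(-229), np.int64(1)), (np.int64(543), np.int64(-229), np.int64(1)), (np.int64(564), np.int64(-127), np.int64(142)), (np.int64(565), np.int64(-229), np.int64(0)), (np.int64(576), np.int64(-229), np.int64(1)), (np.int64(587), np.int64(-229), np.int64(0)), (np.int64(598), np.int64(-230), np.int64(0)), (np.int64(608), np.int64(-229), np.int64(1))]
296 [(np.int64(532), np.int64(-235), np.int64(1)), (np.int64(557), np.int64(-126), np.int64(149)), (np.int64(565), np.int64(-127), np.int64(148)), (np.int64(572), np.int64(-128), np.int64(147)), (np.int64(580), np.int64(-130), np.int64(143)), (np.int64(587), np.int64(-130), np.int64(143)), (np.int64(598), np.int64(-236), np.int64(-1)), (np.int64(608
[... 3413 characters left out ...]
4.1] s [-39.4  21.8  53. ] z [ 6.4 14.6 21.5]
scene padlevel 15 t [-9.  14.3 20. ] s [16.7 21.4 22.4] z [141.6 144.6 149.8]
scene ears 126 t [-18.3   0.5  11.4] s [-41.3  34.8  42.3] z [181.  191.9 198.3]
scene collar top 396 t [-19.8   2.5  42.6] s [-20.2   4.1  21.3] z [206.4 214.  233.5]
scene foot 497 t [-211.  -137.4  -99.4] s [-4.4 30.3 65.2] z [ 4.3 14.8 22.7]
side padlevel 168 t [-24.8  -9.   17.8] s [-24.  -19.9  -2. ] z [137.6 145.7 149.4]
side ears 138 t [-19.5  -6.9   8. ] s [-43.8 -40.5  38.9] z [175.5 186.5 194.4]
side collar top 172 t [-18.9  -5.8  28. ] s [-21.3  -8.5   7.8] z [205.7 218.9 229.7]
side foot 1173 t [-205.7 -168.2 -104.7] s [-54.4 -23.3  41.4] z [ 5.3 12.8 22.4]
```

arm_command --deltas '[{"dx":-0.002,"dy":0.016,"dz":-0.04,"yaw":0,"jaw":1},{"dx":-0.002,"dy":0.016,"dz":-0.08,"yaw":0,"jaw":1},{"dx":-0.002,"dy":0.016,"dz":-0.12,"yaw":0,"jaw":1},{"dx":-0.002,"dy":0.016,"dz":-0.16,"yaw":0,"jaw":1},{"dx":-0.002,"dy":0.016,"dz":-0.2,"yaw":0,"jaw":1},{"dx":-0.002,"dy":0.016,"dz":-0.225,"yaw":0,"jaw":1},{"dx":-0.002,"dy":0.016,"dz":-0.243,"yaw":0,"jaw":1},{"dx":-0.002,"dy":0.016,"dz":-0.243,"yaw":0,"jaw":0.7},{"dx":-0.002,"dy":0.016,"dz":-0.243,"yaw":0,"jaw":0.5},{"dx":-0.002,"dy":0.016,"dz":-0.243,"yaw":0,"jaw":0.3},{"dx":-0.002,"dy":0.016,"dz":-0.243,"yaw":0,"jaw":0.3},{"dx":-0.002,"dy":0.016,"dz":-0.243,"yaw":0,"jaw":0.3},{"dx":-0.002,"dy":0.016,"dz":-0.243,"yaw":0,"jaw":0.3},{"dx":-0.002,"dy":0.016,"dz":-0.243,"yaw":0,"jaw":0.3}]'

```text
clock: 2.25
eef_pos: [588.9, 56.0, 89.5]
tool_rot: [3.139, -0.0, 1.571]
force: [0.1, -0.7, 6.0]
width: 33.4
gripper_force: 62.5
```

arm_command --deltas '[{"dx":-0.003,"dy":-0.006,"dz":0.001,"yaw":0,"jaw":0.3},{"dx":-0.006,"dy":-0.014,"dz":0.001,"yaw":0,"jaw":0.3},{"dx":-0.009,"dy":-0.024,"dz":0.001,"yaw":0,"jaw":0.3},{"dx":-0.012,"dy":-0.036,"dz":0.001,"yaw":0,"jaw":0.3},{"dx":-0.015,"dy":-0.048,"dz":0.001,"yaw":0,"jaw":0.3},{"dx":-0.015,"dy":-0.06,"dz":0.001,"yaw":0,"jaw":0.3},{"dx":-0.015,"dy":-0.07,"dz":0.001,"yaw":0,"jaw":0.3},{"dx":-0.015,"dy":-0.08,"dz":0.001,"yaw":0,"jaw":0.3},{"dx":-0.015,"dy":-0.088,"dz":0.001,"yaw":0,"jaw":0.3},{"dx":-0.015,"dy":-0.096,"dz":0.001,"yaw":0,"jaw":0.3},{"dx":-0.015,"dy":-0.102,"dz":0,"yaw":0,"jaw":0.3},{"dx":-0.015,"dy":-0.106,"dz":0,"yaw":0,"jaw":0.3},{"dx":-0.015,"dy":-0.106,"dz":0,"yaw":0,"jaw":0.3},{"dx":-0.015,"dy":-0.106,"dz":0,"yaw":0,"jaw":0.3}]'

```text
clock: 3.65
eef_pos: [573.4, -47.3, 89.5]
tool_rot: [3.14, -0.003, 1.572]
force: [0.0, 7.4, 8.2]
width: 33.3
gripper_force: 62.9
```

Run:
```python
from jack import *
for n in ("scene","side"):
    p,d=get_image(n); W=world(n,d);np.savez(n+"2",p=p,W=W);jack(p,W)
    cv2.imwrite(f"pics/{n}2.png",cv2.resize(p[...,::-1],(768,576)))
```

```text
plate px [ 209  184   98   30 1913] rect ((575.0147705078125, -60.049781799316406), (83.27684783935547, 235.8507537841797), 1.249094843864441) z 10.947196932354586
plate px [ 208  227   75   57 1339] rect ((569.1185913085938, -83.05233764648438), (81.51312255859375, 217.8573455810547), 3.461815118789673) z 7.8536112954388955
```

View pics/side2.png

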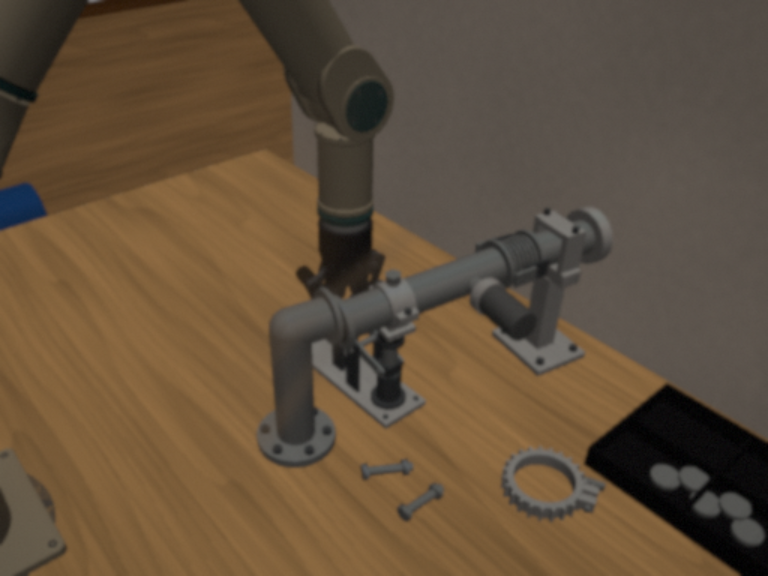

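The side view shows the saddle under the lift pad at (390,340), with the ring and bolts undisturbed. The slide came up about 3 mm short, so I'll nudge it, release and check.

arm_command --deltas '[{"dx":0.0,"dy":-0.002,"dz":0.0,"yaw":0,"jaw":0.3},{"dx":0.0,"dy":-0.003,"dz":0.0,"yaw":0,"jaw":0.3},{"dx":0.0,"dy":-0.003,"dz":0.0,"yaw":0,"jaw":0.3},{"dx":0.0,"dy":-0.003,"dz":0.0,"yaw":0,"jaw":0.3}]'

```text
clock: 4.15
eef_pos: [573.4, -49.4, 89.5]
tool_rot: [3.14, -0.004, 1.573]
force: [0.2, 9.4, 8.1]
width: 33.0
gripper_force: 63.0
```

Run:
```python
from jack import *
s=read_state();print(s["eef_pos"],s["force"])
D=np.load("side0.npz")
for n in ("side","scene"):
    p,d=get_image(n); W=world(n,d);jack(p,W);np.savez(n+"3",p=p,W=W)
    k=(abs(W[...,0]-573)<35)&(W[...,2]>110)&(W[...,2]<130)&(W[...,1]<-115)&(W[...,1]>-190);Q=W[k]
    if len(Q)>5: print("saddle",len(Q),Q.min(0),Q.max(0))
```

```text
[573.44206289 -49.36871538  89.48801505] [0.22892684 9.44075729 8.14184403]
plate px [ 208  227   75   57 1351] rect ((571.1158447265625, -83.38644409179688), (81.05745697021484, 216.4562530517578), 1.4430437088012695) z 7.8601202769357315
saddle 137 [ 553.02099735 -171.18969626  114.1710824 ] [ 587.46562111 -132.69576673  125.74098593]
plate px [ 209  184   97   30 1914] rect ((573.9028930664062, -60.934532165527344), (233.15921020507812, 83.91793823242188), 89.79611206054688) z 10.987384230231669
saddle 22 [ 571.61625705 -142.73640508  118.11965927] [ 594.07403753 -130.3352994   127.56010003]
```

arm_command --deltas '[{"dx":0.0,"dy":0,"dz":0.0,"yaw":0,"jaw":0.6},{"dx":0.0,"dy":0.0,"dz":0.0,"yaw":0,"jaw":1},{"dx":0.0,"dy":0.0,"dz":0.0,"yaw":0,"jaw":1},{"dx":0.0,"dy":0.0,"dz":0.02,"yaw":0,"jaw":1},{"dx":0.0,"dy":0.0,"dz":0.05,"yaw":0,"jaw":1},{"dx":0.0,"dy":0.0,"dz":0.09,"yaw":0,"jaw":1},{"dx":0.0,"dy":0.02,"dz":0.13,"yaw":0,"jaw":1},{"dx":0.0,"dy":0.05,"dz":0.15,"yaw":0,"jaw":1},{"dx":0.0,"dy":0.083,"dz":0.15,"yaw":0,"jaw":1},{"dx":0.0,"dy":0.083,"dz":0.15,"yaw":0,"jaw":1},{"dx":0.0,"dy":0.083,"dz":0.15,"yaw":0,"jaw":1}]'

```text
clock: 5.35
eef_pos: [572.5, 30.0, 238.0]
tool_rot: [-3.141, 0.001, 1.572]
force: [0.1, -0.5, -0.5]
width: 85.8
gripper_force: 0.0
```

Run:
```python
from jack import *
s=read_state();print(s["eef_pos"],s["force"])
for n in ("side","scene","wrist"):
    P=camera_params(n);p,d=get_image(n); W=world(n,d,P);jack(p,W);np.savez(n+"4",p=p,W=W)
    for nm,x,y,r,lo,hi in (("saddle",573,-150,30,117,128),("fork",573,-50,25,114,130),("grip",573,31,40,110,145)):
        k=(np.hypot(W[...,0]-x,W[...,1]-y)<r)&(W[...,2]>lo)&(W[...,2]<hi);Q=W[k]
        if len(Q)>5:print(nm,len(Q),cv2.minAreaRect(Q[:,:2].astype(np.float32)),Q.min(0).round(1),Q.max(0).round(1))
cv2.imwrite("pics/wrist4.png",p[...,::-1])
```

```text
[572.52936882  30.0016147  238.00868384] [ 0.11868365 -0.5318419  -0.4526861 ]
plate px [ 208  227   76   58 1373] rect ((571.9341430664062, -83.74786376953125), (82.4176254272461, 214.4413299560547), 0.4865865707397461) z 7.907066576868942
saddle 115 ((567.010498046875, -155.30038452148438), (26.019670486450195, 39.294029235839844), 38.87076187133789) [ 553.2 -170.7  117.1] [ 587.7 -132.3  125.1]
grip 192 ((569.7792358398438, 28.848133087158203), (63.40470886230469, 26.436750411987305), 89.77877807617188) [556.7  -2.9 112.4] [583.1  60.6 136.6]
plate px [ 209  184   97   30 1906] rect ((574.630615234375, -61.00090026855469), (82.20233154296875, 233.69180297851562), 0.9627931714057922) z 10.879522065405922
saddle 21 ((583.6715698242188, -134.9196014404297), (4.8915114402771, 23.05136489868164), 57.858741760253906) [ 572.6 -143.1  117.4] [ 592.3 -130.3  127.7]
fork 121 ((574.49365234375, -43.67536926269531), (33.36598587036133, 36.48954391479492), 88.9100112915039) [556.1 -60.6 114.1] [592.5 -27.1 126.8]
grip 328 ((573.973876953125, 27.52688980102539), (69.45970916748047, 26.22675895690918), 88.79888916015625) [560.4  -7.1 110.1] [586.6  62.4 142.7]
plate px [ 224  136   66  135 4190] rect ((571.8976440429688, -37.17174530029297), (80.19940185546875, 183.91268920898438), 0.5147210955619812) z 10.529264326616527
saddle 291 ((572.3568725585938, -135.77218627929688), (36.25538635253906, 12.307658195495605), 0.8870494365692139) [ 554.3 -142.2  117.3] [ 590.6 -129.6  127.1]
fork 557 ((572.0028076171875, -43.268150329589844), (33.89985275268555, 35.28772735595703), 0.23421750962734222) [555.1 -61.  114.1] [589.  -25.6 124.4]
grip 1957 ((572.185791015625, 26.652267456054688), (71.08941650390625, 26.349380493164062), 88.61931610107422) [558.5  -8.9 110.1] [584.8  62.2 140.1]
```

View pics/wrist4.png

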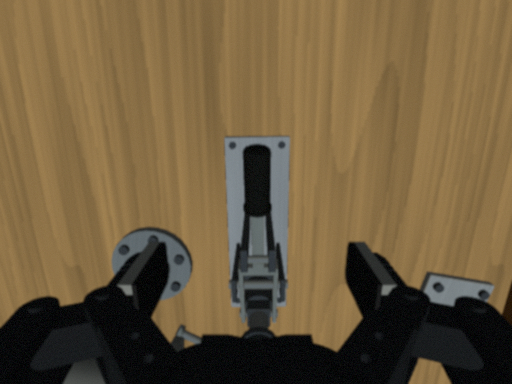

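The wrist view shows the jack square on at plate rows 136–330 and the grip at (257,180), with the measured saddle about 1 mm from target. I'll press with shut fingers.

arm_command --deltas '[{"dx":0,"dy":0,"dz":-0.02,"yaw":0,"jaw":0},{"dx":0,"dy":0,"dz":-0.04,"yaw":0,"jaw":0},{"dx":0,"dy":0,"dz":-0.06,"yaw":0,"jaw":0},{"dx":0,"dy":0,"dz":-0.08,"yaw":0,"jaw":0},{"dx":0,"dy":0,"dz":-0.09,"yaw":0,"jaw":0},{"dx":0,"dy":0,"dz":-0.09,"yaw":0,"jaw":0},{"dx":0,"dy":0,"dz":-0.09,"yaw":0,"jaw":0},{"dx":0,"dy":0.0,"dz":-0.1,"yaw":0,"jaw":0},{"dx":0,"dy":0.001,"dz":-0.105,"yaw":0,"jaw":0},{"dx":0,"dy":0.003,"dz":-0.112,"yaw":0,"jaw":0},{"dx":0,"dy":0.005,"dz":-0.118,"yaw":0,"jaw":0},{"dx":0,"dy":0.006,"dz":-0.124,"yaw":0,"jaw":0},{"dx":0,"dy":0.007,"dz":-0.13,"yaw":0,"jaw":0},{"dx":0,"dy":0.007,"dz":-0.136,"yaw":0,"jaw":0},{"dx":0,"dy":0.007,"dz":-0.142,"yaw":0,"jaw":0},{"dx":0,"dy":0.007,"dz":-0.142,"yaw":0,"jaw":0}]'

```text
clock: 7.1
eef_pos: [573.1, 38.0, 95.7]
tool_rot: [-3.142, -0.001, 1.572]
force: [0.7, 2.6, 3.3]
width: -0.1
gripper_force: 1.4
```

arm_command --deltas '[{"dx":0,"dy":0,"dz":-0.005,"yaw":0,"jaw":0},{"dx":0,"dy":0,"dz":-0.01,"yaw":0,"jaw":0},{"dx":0,"dy":0,"dz":-0.015,"yaw":0,"jaw":0},{"dx":0,"dy":0,"dz":-0.02,"yaw":0,"jaw":0},{"dx":0,"dy":-0.001,"dz":-0.024,"yaw":0,"jaw":0},{"dx":0,"dy":-0.001,"dz":-0.028,"yaw":0,"jaw":0},{"dx":0,"dy":-0.002,"dz":-0.031,"yaw":0,"jaw":0},{"dx":0,"dy":-0.002,"dz":-0.034,"yaw":0,"jaw":0},{"dx":0,"dy":-0.002,"dz":-0.034,"yaw":0,"jaw":0},{"dx":0,"dy":-0.002,"dz":-0.034,"yaw":0,"jaw":0}]'

```text
clock: 8.1
eef_pos: [573.3, 36.5, 62.9]
tool_rot: [3.141, -0.002, 1.572]
force: [-0.5, 4.7, 6.1]
width: -0.2
gripper_force: 3.5
```

arm_command --deltas '[{"dx":0,"dy":0,"dz":-0.002,"yaw":0,"jaw":0},{"dx":0,"dy":0,"dz":-0.004,"yaw":0,"jaw":0},{"dx":0,"dy":0,"dz":-0.006,"yaw":0,"jaw":0},{"dx":0,"dy":0,"dz":-0.006,"yaw":0,"jaw":0},{"dx":0,"dy":0,"dz":-0.006,"yaw":0,"jaw":0}]'

```text
clock: 8.6
eef_pos: [573.5, 36.3, 60.3]
tool_rot: [3.14, -0.002, 1.571]
force: [-6.7, 4.0, 34.0]
width: -0.0
gripper_force: 16.8
```

Run:
```python
from jack import *
s=read_state();print(s["eef_pos"],s["force"],s["qd"].round(3))
th=np.radians(-11.15);d=np.array([np.cos(th),np.sin(th)]);n=np.array([-d[1],d[0]]);a=np.array([577.9,-150.8])
for m in ("side","scene"):
    p,d_=get_image(m); W=world(m,d_);jack(p,W);np.savez(m+"5",p=p,W=W)
    cv2.imwrite(f"pics/{m}5.png",cv2.resize(p[...,::-1],(768,576)))
    for f in (m+"0",m+"5"):
        Q=np.load(f+".npz")["W"];Q=Q[np.isfinite(Q).all(2)];t=(Q[:,:2]-a)@d;s=(Q[:,:2]-a)@n
        for lo,hi in ((-130,-100),(-75,-55),(-50,-30),(30,60),(60,85)):
            k=(t>lo)&(t<hi)&(abs(s)<5)&(Q[:,2]>190); print(f,lo,k.sum(),np.median(Q[k,2]).round(1) if k.any() else 0)
    k=(abs(W[...,0]-573)<35)&(W[...,2]>125)&(W[...,2]<150)&(W[...,1]<-110)&(W[...,1]>-190)
```

```text
[573.51884512  36.28655201  60.28549125] [-6.7317333   4.0222231  33.96062661] [-0.001  0.     0.001  0.     0.     0.    -0.001]
plate px [ 208  227   76   57 1409] rect ((570.8167114257812, -83.97671508789062), (83.4932861328125, 214.42556762695312), 1.3140932321548462) z 7.80934630851732
side0 -130 65 219.4
side0 -75 36 204.5
side0 -50 33 206.0
side0 30 43 210.8
side0 60 35 212.2
side5 -130 63 219.4
side5 -75 31 220.3
side5 -50 29 219.9
side5 30 39 219.5
side5 60 34 219.3
plate px [ 208  188   98   26 1622] rect ((581.53125, -62.09320831298828), (69.3184585571289, 235.71656799316406), 0.9006657004356384) z 10.943771098437253
scene0 -130 27 222.0
scene0 -75 29 207.8
scene0 -50 29 209.4
scene0 30 55 213.9
scene0 60 51 215.5
scene5 -130 32 223.0
scene5 -75 33 222.1
scene5 -50 33 223.4
scene5 30 60 223.2
scene5 60 53 222.6
```

View pics/side5.png

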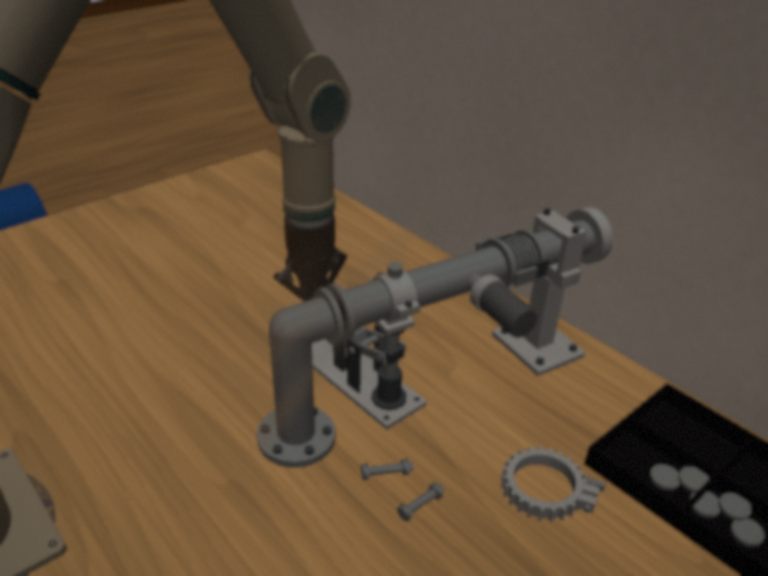

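The side view shows the spool level with the inlet, the jack standing flat under it and the ring and bolts untouched. The handle is on its stop, so I'll ease the push a little before handing in.

arm_command --deltas '[{"dx":0,"dy":0,"dz":0.001,"yaw":0,"jaw":0},{"dx":0,"dy":0,"dz":0.0015,"yaw":0,"jaw":0},{"dx":0,"dy":0,"dz":0.0015,"yaw":0,"jaw":0},{"dx":0,"dy":0,"dz":0.0015,"yaw":0,"jaw":0},{"dx":0,"dy":0,"dz":0.0015,"yaw":0,"jaw":0},{"dx":0,"dy":0,"dz":0.0015,"yaw":0,"jaw":0}]'

```text
clock: 9.3
eef_pos: [573.4, 36.4, 60.9]
tool_rot: [3.14, -0.002, 1.571]
force: [-5.3, 4.1, 26.8]
width: 0.3
gripper_force: 13.2
```

Steady, with the handle still on its stop at 27 N.

```bash
python3 -c "
from cell import *
print(finish_job())"
```

```text
the job is handed in; nothing more can be done
None
```

The job is handed in: the jack is centred under the lift pad to about 1 mm by my camera measurements, the spool is level with the inlet to within about 1 mm, the arm is holding the handle down on its stop at about 27 N, and the ring and bolts look unmoved in the pictures; no verdict was returned.

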